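# Set the dye doser for green

## Robot

A 6-joint arm with a two-finger parallel gripper is mounted at the origin on the work surface. World frame = base frame: x ahead of the robot, y to its left, z up, the work surface at z = 0. Lengths are in m, angles in rad, forces in N, time in s.
With the tool pointing down it reaches from about 0.35 to 0.8 m from the base axis. Payload 7.3 kg.
Tool frame: the origin (TCP) lies midway between the tips of the shut fingers; the grasp point (between the pads) lies arm.hold_point_z behind it (arm.hold_point_z is the distance from the TCP to the grasp point, in m); z points along the fingers, y is the line along which they close (so a half turn about z gives the same grasp; the last joint's range is limited). The gripper opens to 85 mm and grips with 20 to 120 N. Pads are 22 mm wide; open, the fingers measure 114 mm over their backs; the gripper's body (76 mm by 85 mm) begins 54 mm behind the grasp point. The pads swing forward as they close: fully open they stand 13 mm farther back than shut.
Start: joints at [1.138, 0.342, 1.524, -0, 1.275, -0.146], TCP at [0.148, 0.504, 0.231] pointing down, gripper open.
Joint ranges: [-2.53, 2.53], [-0.77, 2.02], [0.04, 2.7], [-1, 4.14], [0.28, 2.66], [-3.11, 3.11]. Speed limits (rad/s): [2.57, 2.57, 3.14, 3.14, 3.14, 3.14].

## Interface

Orientations are given as a 3x3 rotation matrix whose columns are the frame's x, y, z axes.
In Python, from cell import arm gives the robot as it stands.
- The arm moves only by the tool jog_arm, never from a script. Its argument "rows" is a list of rows, each a list of 3 entries, a list of its own where there are three numbers: the shift along the tool's x, y, z as a fraction of full scale, then the turn, a rotation vector about the tool's x, y, z as a fraction of full scale, then the opening, from 0 (shut) to 1 (fully open). In form: [[[dx, dy, dz], [rx, ry, rz], jaw], ...]. A call has 1 to 12 rows; each row is the pose to reach, as a shift and turn from the pose commanded when the call began, along the tool's axes at that moment; what a row does not reach only later rows make up. Full scale, the value 1, is 0.15 m for a shift and 60 degrees for a turn. A row lasts 1/12 s, in which the tool goes at most 41.7 mm and 7.16 degrees, less where a joint would pass 70% of its speed; a pose out of reach is approached as far as the arm can. A call with a number of a shift or a turn outside -1 to 1 is refused whole. A call with a gripper value outside its range is refused whole. The fingers move at their own pace and stop on an object; the grip force is fixed at half the most. Time passes only in rows, so rows that repeat a pose let the fingers close. It gives the time, the measured TCP pose, the force, the opening and the grip force at its end, in the units of the state.
- arm.get_obs(): the state, without advancing time (a new reading comes with each control period).
- arm.read_camera(name): name is "scene" or "top"; returns a dict with "pixels" (420x560x3 uint8, red, green, blue), "intrinsics" (3x3 intrinsics, pixels), "dist_coeffs" ([k1, k2, p1, p2, k3] as OpenCV has them; the pictures are not rectified), "R" (3x3) and "t" (3): a world point X has camera coordinates R X + t. Camera axes: x right, y down, z forward; pixel columns grow to the right and rows downward; lengths in m; the calibration is good to about 2 mm. A picture is of the moment at which its call begins. There is no depth.
- arm.hand_in(): hands the job in; it is judged then, once.
The state is a dict: "time_s": time; "joint_positions": joint angles; "dq": joint speeds; "tau": joint torques, N m; "eef_pos": TCP position; "tcp_rot": TCP orientation; "force": force on the tool from outside, world axes, zero at the start; "wrist_torque": the same for the moment, N m; "gripper_width": finger opening in m; "finger_force": force on a finger pad.
Only numpy, scipy, OpenCV 4.12 (cv2) and the standard library are available. Lean on these libraries where they do the work, as an engineer would, in place of code of your own. Each camera call takes 0.05 s, during which the arm holds its last target. There are 200 camera calls.

## Task

Set the dye doser for a batch of green: push the far half of the black rocker down to switch it on, then press the yellow key, then the blue key, and last the long white start bar, each pushed right down so that it stays down. Keep to that order, leave the pink and violet keys up, and do not shift, tip or pick up any of the bottles, the jar or the tape standing about.

Things in the scene. Friction and masses are not known exactly. Their poses are not given: they have to be found in the camera images.
- console: dye doser, fixed: white key deck 200 (x) x 330 (y) x 45 mm high, at its -y end a dosing tower 187 mm high (y -200 to -360 mm). Origin: centre of the deck's underside, on the table; z up, +x away from the robot (turned up to 0.3 rad). Far row (x = +45 mm): four colour keys; near row (x about -50 mm): black rocker (+y side), long white start bar (-y side); caps rise 16 mm above the deck
- rocker (a joint): tilt of the black power rocker, a flat paddle 70 (console x) x 32 x 8 mm tipping about its middle: about -0.2 rad = off, near half (towards the robot) down, as found; +0.22 = on, far half with the green dot down on its stop. Stays where left; pushing the far half takes 1 to 3 N
- rocker_far (a point): point on the upper face of the rocker's far half, at the green dot, 24 mm from the pivot; moves with it, about 70 mm above the table when off and 60 mm when on; push straight down here to switch on. The pivot lies 61 mm above the table
- yellow (a joint): how far the yellow colour key is pressed: 0 up, 0.008 fully down (m, 8 mm straight down). It takes about 3 N, stops hard at 8 mm, and stays down when let go (a friction slide, no spring)
- yellow_top (a point): centre of the top face of the yellow colour key, a square yellow cap 36 x 36 mm, 61 mm above the table when up, 53 mm when down; the four colour keys stand in one row, 70 mm apart, at the far side of the deck, in any order; axes as the console's
- blue (a joint): how far the blue colour key is pressed: 0 up, 0.008 fully down (m, 8 mm straight down). It takes about 3 N, stops hard at 8 mm, and stays down when let go (a friction slide, no spring)
- blue_top (a point): centre of the top face of the blue colour key, a square blue cap 36 x 36 mm, 61 mm above the table when up, 53 mm when down; the four colour keys stand in one row, 70 mm apart, at the far side of the deck, in any order; axes as the console's
- pink (a joint): how far the pink colour key is pressed: 0 up, 0.008 fully down (m, 8 mm straight down). It takes about 3 N, stops hard at 8 mm, and stays down when let go (a friction slide, no spring)
- pink_top (a point): centre of the top face of the pink colour key, a square pink cap 36 x 36 mm, 61 mm above the table when up, 53 mm when down; the four colour keys stand in one row, 70 mm apart, at the far side of the deck, in any order; axes as the console's
- violet (a joint): how far the violet colour key is pressed: 0 up, 0.008 fully down (m, 8 mm straight down). It takes about 3 N, stops hard at 8 mm, and stays down when let go (a friction slide, no spring)
- violet_top (a point): centre of the top face of the violet colour key, a square violet cap 36 x 36 mm, 61 mm above the table when up, 53 mm when down; the four colour keys stand in one row, 70 mm apart, at the far side of the deck, in any order; axes as the console's
- start (a joint): how far the long white start bar is pressed: 0 up, 0.008 fully down (m, 8 mm straight down). It takes about 3 N, stops hard at 8 mm, and stays down when let go (a friction slide, no spring)
- start_top (a point): centre of the top face of the start bar, a white cap 34 (x) x 110 (y) mm, 61 mm above the table when up, 53 mm when down; press near its middle; axes as the console's
- bottle_filling: loose closed dye bottle, white, black cap, 38 mm diameter x 115 mm tall, on the low foot of the dosing tower, under the spout; origin at the centre of its underside; leave it alone
- bottle_orange: loose closed dye bottle, orange, black cap, 38 mm diameter x 115 mm tall, on the table beside the deck on its left (+y) or beyond it (+x); origin at the centre of its underside; leave it alone
- bottle_green: loose closed dye bottle, green, black cap, 38 mm diameter x 115 mm tall, on the table beside the deck on its left (+y) or beyond it (+x); origin at the centre of its underside; leave it alone
- bottle_pink: loose closed dye bottle, pink, black cap, 38 mm diameter x 115 mm tall, on the table beside the deck on its left (+y) or beyond it (+x); origin at the centre of its underside; leave it alone
- bottle_teal: loose closed dye bottle, teal, black cap, 38 mm diameter x 115 mm tall, on the table beside the deck on its left (+y) or beyond it (+x); origin at the centre of its underside; leave it alone
- sample_jar: loose small red jar with white lid, 34 mm diameter x 45 mm tall, standing on the deck between rocker and start bar; origin at the centre of its underside; leave it alone
- tape_roll: loose tan roll of tape lying flat, 80 mm diameter x 22 mm, on the table left of the bottles; origin at the centre of its underside; leave it alone

How it is judged:
On the way, in this order (a step that is already met when the one before it is completed fails the run):
1. the rocker is tipped on, far half down (value of joint rocker above 0.15 rad), for 0.1 s.
2. the yellow key is pushed right down (value of joint yellow above 0.0062 m), for 0.1 s.
3. the blue key is pushed right down (value of joint blue above 0.0062 m), for 0.1 s.
4. the start bar is pushed right down (value of joint start above 0.0062 m), for 0.1 s.
At the end, for the whole second after the job is handed in: The rocker is on (tilt over 0.15 rad), the yellow key, blue key and start bar are down (over 6.2 of 8 mm), the pink and violet keys are up (under 3 mm), and every bottle, the jar and the tape stand upright within 20 mm of where they began (value of joint rocker above 0.15 rad and value of joint each of yellow, blue, start above 0.0062 m and value of joint each of pink, violet below 0.003 m and distance of each of bottle_filling, bottle_orange, bottle_green, bottle_pink, bottle_teal, sample_jar, tape_roll from where it was at the start of the episode below 0.02 m and angle between each of bottle_filling, bottle_orange, bottle_green, bottle_pink, bottle_teal, sample_jar, tape_roll's own z axis and vertical below 0.2 rad); the robot touches nothing.
It fails at once if a colour key or the start bar pressed while the rocker is off (value of joint rocker below 0.1 rad and value of joint any of yellow, blue, start above 0.004 m).
It fails at once if the blue key or start bar pressed before the yellow key is down (value of joint yellow below 0.006 m and value of joint any of blue, start above 0.004 m).
It fails at once if the start bar pressed before the blue key is down (value of joint blue below 0.006 m and value of joint start above 0.004 m).
It fails at once if the pink or violet key pressed (value of joint any of pink, violet above 0.003 m).
It fails at once if a bottle, the jar or the tape shifted over 20 mm, lifted or tipped (distance of any of bottle_filling, bottle_orange, bottle_green, bottle_pink, bottle_teal, sample_jar, tape_roll from where it was at the start of the episode above 0.02 m or angle between any of bottle_filling, bottle_orange, bottle_green, bottle_pink, bottle_teal, sample_jar, tape_roll's own z axis and vertical above 0.35 rad).
It also fails if it takes over 54 s, if anything falls off the work surface, if the arm or the gripper's body presses on something with over 40 N, if the wrist force passes 120 N, or if a joint passes its speed limit or range.

## Working session

There is one attempt and no reset: what is moved stays moved. The work goes in short steps, Python scripts to look and compute and a tool call to move; the robot and the scene stay as the last step left them, time stands still between calls to the robot, and variables do not carry over. Pictures are saved under pics/ and viewed, at most 10 in all, crops included, and the job is handed in when it is done.

Besides the shell and the picture viewer there is one more tool, called after "Call:" as name([rows], argument=value, ...), one row to a line, values as JSON. jog_arm: Moves the arm, as the interface text tells. Its arguments: {"type":"object","properties":{"rows":{"type":"array","items":{"type":"array"}}},"required":["rows"]}

```bash
mkdir -p pics; python3 - <<'E'
from cell import arm
import cv2,pickle
d={}
for n in("scene","top"):
    c=arm.read_camera(n); d[n]=c; cv2.imwrite(f"pics/{n}0.png",c["pixels"][:,:,::-1])
    print(n,c["intrinsics"],c["dist_coeffs"],c["R"],c["t"])
pickle.dump(d,open("c0.pkl","wb"))
o=arm.get_obs(); print(o["eef_pos"],o["tcp_rot"],o["time_s"],arm.hold_point_z)
E
```

```text
scene [[447.06933967   0.         288.05242636]
 [  0.         447.06933967 214.28363484]
 [  0.           0.           1.        ]] [-0.12770989  0.          0.          0.          0.        ] [[ 0.53268204  0.84630465  0.00427498]
 [ 0.64321294 -0.40155864 -0.65194154]
 [-0.5500245   0.35002727 -0.75825718]] [-0.427106   -0.28909382  1.51844254]
top [[430.81013923   0.         278.184328  ]
 [  0.         430.81013923 210.16869165]
 [  0.           0.           1.        ]] [0.01012006 0.         0.         0.         0.        ] [[-0.01501443 -0.99961075 -0.02351416]
 [-0.99711622  0.01671828 -0.07402532]
 [ 0.07438962  0.02233491 -0.99697911]] [0.15286086 0.59396559 1.01438028]
[0.14834949 0.50323995 0.23068656] [[-9.59143114e-01  2.82920728e-01 -5.90851734e-04]
 [ 2.82921268e-01  9.59142303e-01 -1.26426900e-03]
 [ 2.09022986e-04 -1.37977943e-03 -9.99999026e-01]] 0.1 0.0187
```

View pics/scene0.png

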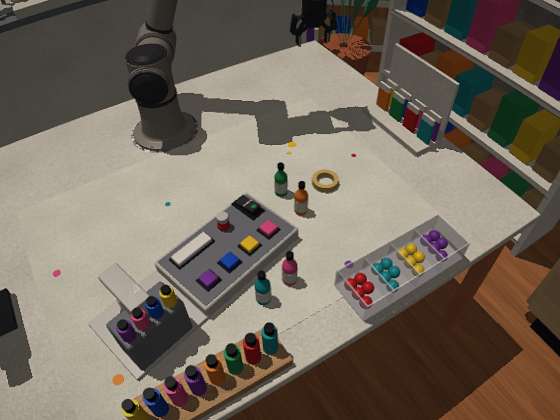

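View pics/top0.png

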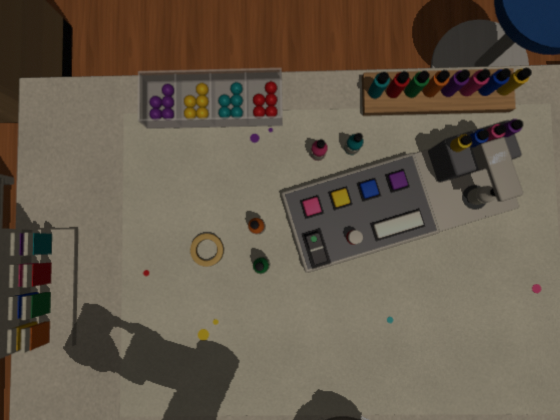

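The pictures show the same layout. In the top view, the colour keys are pink (312,206), yellow (341,197), blue (370,189) and violet (398,180). The rocker is at (316,248) with its green dot on the far half, the jar at (355,237) and the start bar at (399,224). The bottles are at (319,148), (355,142), (257,226) and (261,265), and the tape at (207,249).

```bash
cat > h.py <<'E'
import numpy as np,cv2
def blob(c,seed,win=14,tol=60):
    # pixels near the seed with the seed's hue/value, connected
    im=c["pixels"];h=cv2.cvtColor(im,cv2.COLOR_RGB2HSV).astype(int)
    u,v=seed;s=np.median(h[v-1:v+2,u-1:u+2].reshape(-1,3),0)
    dh=np.abs(h[...,0]-s[0]);dh=np.minimum(dh,180-dh)
    m=((dh<10)|(s[1]<60))&(abs(h[...,1]-s[1])<tol)&(abs(h[...,2]-s[2])<tol)
    n,l=cv2.connectedComponents(m.astype(np.uint8),connectivity=4)
    k=l==l[v,u];ys,xs=np.nonzero(k)
    sel=(abs(xs-u)<win*3)&(abs(ys-v)<win*3)
    r=cv2.minAreaRect(np.c_[xs[sel],ys[sel]].astype(np.float32))
    return np.array([xs[sel].mean(),ys[sel].mean()]),sel.sum(),r
def und(c,p): return cv2.undistortPoints(np.array(p,float).reshape(-1,1,2),c["intrinsics"],np.array(c["dist_coeffs"]))[:,0]
def ray(c,p):
    d=np.r_[und(c,p)[0],1];R=np.array(c["R"]);return -R.T@np.array(c["t"]),R.T@d
def plane(c,p,z): o,d=ray(c,p);return o+d*(z-o[2])/d[2]
def tri(a,pa,b,pb):
    P=[np.c_[np.array(c["R"]),np.array(c["t"])] for c in(a,b)]
    X=cv2.triangulatePoints(P[0],P[1],und(a,pa).T,und(b,pb).T);return (X[:3]/X[3])[:,0]
E
python3 - <<'E'
import pickle,numpy as np,cv2
from h import *
np.set_printoptions(precision=4,suppress=True)
d=pickle.load(open("c0.pkl","rb"));S,T=d["scene"],d["top"]
for n,t,s in[("pink",(312,206),(269,229)),("yellow",(341,197),(250,244)),("blue",(370,189),(229,261)),("violet",(398,180),(208,279)),("start",(399,224),(191,248)),]:
    a,na,ra=blob(T,t);b,nb,rb=blob(S,s)
    print(n,a,na,ra[1],b,nb,rb[1],tri(T,a,S,b),plane(T,a,.061),plane(S,b,.061))
for n,t in[("bpink",(319,148)),("bteal",(355,142)),("bor",(257,226)),("bgr",(261,265)),]: print(n,plane(T,t,.09))
print("jar",plane(T,(355,237),.09))
A=cv2.resize(T["pixels"][215:285,285:365],None,fx=5,fy=5,interpolation=cv2.INTER_CUBIC)
B=cv2.resize(S["pixels"][180:250,210:290],None,fx=5,fy=5,interpolation=cv2.INTER_CUBIC)
cv2.imwrite("pics/crop.png",np.hstack([A,B])[:,:,::-1])
E
```

```text
pink [311.7198 206.2284] 232 (15.325221061706543, 15.13365650177002) [267.75   226.5643] 140 (12.020814895629883, 12.727920532226562) [0.6011 0.0641 0.0611] [0.6014 0.0646 0.061 ] [0.6008 0.0637 0.061 ]
yellow [340.4831 197.4364] 236 (15.495159149169922, 15.17893123626709) [248.8095 242.5034] 147 (12.020814895629883, 13.435027122497559) [ 0.6205 -0.0029  0.061 ] [ 0.6207 -0.0024  0.061 ] [ 0.6202 -0.0034  0.061 ]
blue [369.1071 188.5675] 252 (15.811386108398438, 15.811386108398438) [228.8171 259.4756] 164 (12.727920532226562, 13.435027122497559) [ 0.64   -0.0698  0.0604] [ 0.6402 -0.0691  0.061 ] [ 0.64   -0.0706  0.061 ]
violet [397.9549 180.015 ] 266 (16.443843841552734, 16.127614974975586) [207.5676 277.1838] 185 (13.435027122497559, 14.849242210388184) [ 0.6588 -0.137   0.06  ] [ 0.659  -0.1362  0.061 ] [ 0.659  -0.1378  0.061 ]
start [398.443  224.2569] 693 (14.558959007263184, 47.50818634033203) [190.2415 247.3431] 443 (10.823119163513184, 42.21842956542969) [ 0.5558 -0.1352  0.0601] [ 0.5564 -0.1337  0.061 ] [ 0.5555 -0.1366  0.061 ]
bpink [0.7316 0.0469 0.09  ]
bteal [ 0.7437 -0.0349  0.09  ]
bor [0.5564 0.1902 0.09  ]
bgr [0.4691 0.1822 0.09  ]
jar [ 0.5284 -0.0289  0.09  ]
```

View pics/crop.png

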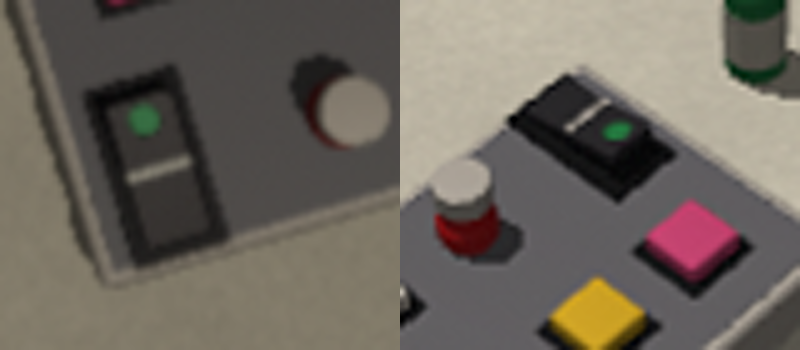

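```bash
cat >> h.py <<'E'
def go(p):
    from cell import arm
    o=arm.get_obs();d=np.array(p)-o["eef_pos"];print("t",o["time_s"],"pos",np.round(o["eef_pos"],4),"frac",np.round(np.array(o["tcp_rot"]).T@d/.15,3),"f",np.round(o["force"],1))
E
python3 - <<'E'
import pickle
from h import *
d=pickle.load(open("c0.pkl","rb"));S,T=d["scene"],d["top"]
out=[]
for c,(u,v),(w) in((T,(314,239),8),(S,(253,206),8)):
    h=cv2.cvtColor(c["pixels"],cv2.COLOR_RGB2HSV);m=(h[...,0]>40)&(h[...,0]<90)&(h[...,1]>90)&(h[...,2]>60)
    ys,xs=np.nonzero(m[v-w:v+w,u-w:u+w]);out.append((xs.mean()+u-w,ys.mean()+v-w));print(out[-1],len(xs))
X=tri(T,out[0],S,out[1]);print("dot",X)
# predicted from console geometry: keys row x=+45, rocker pivot x~-50
a=np.arctan2(.0577,.2011);ex=np.array([np.cos(a),np.sin(a)]);ey=np.array([-ex[1],ex[0]])
mid=np.array([.6301,-.0364]);cen=mid-.045*ex
print("centre",cen,"dot in console",ex@(X[:2]-cen),ey@(X[:2]-cen),"start in console",ex@(np.array([.5558,-.1352])-cen),ey@(np.array([.5558,-.1352])-cen))
go([X[0],X[1],.22])
E
```

```text
(np.float64(313.3666666666667), np.float64(238.63333333333333)) 30
(np.float64(253.0), np.float64(205.5)) 20
dot [0.52607335 0.06274884 0.07301553]
centre [ 0.58684525 -0.04881074] dot in console -0.027647485776925777 0.1239934667741818 start in console -0.053666864933937 -0.07447670618460674
t 0.1 pos [0.1483 0.5032 0.2307] frac [-3.246 -2.104  0.073] f [ 0.8 -0.7  0.5]
```

Call:
jog_arm([
  [[-0.25,-0.16,0],[0,0,0],0],
  [[-0.5,-0.32,0],[0,0,0],0],
  [[-0.75,-0.48,0],[0,0,0],0],
  [[-1,-0.65,0],[0,0,0],0],
  [[-1,-0.65,0],[0,0,0],0],
  [[-1,-0.65,0],[0,0,0],0],
])

```text
time_s: 0.6
eef_pos: [0.2664, 0.3654, 0.2312]
tcp_rot: [[-0.958, 0.287, -0.0], [0.287, 0.958, -0.001], [-0.0, -0.001, -1.0]]
force: [0.7, -0.1, 0.6]
gripper_width: 0.0124
finger_force: 0.0
```

Call:
jog_arm([
  [[-0.25,-0.16,0],[0,0,0],0],
  [[-0.5,-0.32,0],[0,0,0],0],
  [[-0.75,-0.48,0],[0,0,0],0],
  [[-1,-0.65,0],[0,0,0],0],
  [[-1,-0.65,0],[0,0,0],0],
  [[-1,-0.65,0],[0,0,0],0],
])

```text
time_s: 1.1
eef_pos: [0.3826, 0.2303, 0.231]
tcp_rot: [[-0.958, 0.286, -0.0], [0.286, 0.958, -0.0], [-0.0, -0.0, -1.0]]
force: [-0.4, -0.9, -0.6]
gripper_width: -0.0001
finger_force: 0.0
```

Call:
jog_arm([
  [[-0.25,-0.16,0],[0,0,0],0],
  [[-0.5,-0.32,0],[0,0,0],0],
  [[-0.75,-0.48,0],[0,0,0],0],
  [[-1,-0.65,0],[0,0,-0.1],0],
  [[-1,-0.65,0],[0,0,-0.2],0],
  [[-1,-0.65,0],[0,0,-0.3],0],
  [[-1,-0.65,0],[0,0,-0.42],0],
  [[-1,-0.65,0],[0,0,-0.54],0],
  [[-1,-0.65,0],[0,0,-0.54],0],
  [[-1,-0.65,0],[0,0,-0.54],0],
])

```text
time_s: 1.93
eef_pos: [0.497, 0.0972, 0.2311]
tcp_rot: [[-0.962, -0.273, -0.0], [-0.273, 0.962, 0.001], [0.0, 0.001, -1.0]]
force: [0.7, 0.1, -0.2]
gripper_width: -0.0001
finger_force: 0.0
```

```bash
python3 - <<'E'
from h import *
from cell import arm
go([.526,.0627,.1]); print(arm.get_obs()["tcp_rot"],arm.get_obs()["gripper_width"])
E
```

```text
t 1.9333 pos [0.497  0.0972 0.2311] frac [-0.123 -0.275  0.874] f [ 0.7  0.1 -0.2]
[[-9.61983885e-01 -2.73105764e-01 -4.97124124e-04]
 [-2.73106004e-01  9.61983813e-01  5.04236569e-04]
 [ 3.40515448e-04  6.20835036e-04 -9.99999749e-01]] -0.00010955538527180887
```

Call:
jog_arm([
  [[-0.14,-0.275,0],[0,0,0],0],
  [[-0.14,-0.275,0],[0,0,0],0],
  [[-0.14,-0.275,0.25],[0,0,0],0],
  [[-0.14,-0.275,0.5],[0,0,0],0],
  [[-0.14,-0.275,0.75],[0,0,0],0],
  [[-0.14,-0.275,0.94],[0,0,0],0],
  [[-0.14,-0.275,0.94],[0,0,0],0],
  [[-0.14,-0.275,0.94],[0,0,0],0],
])

```text
time_s: 2.6
eef_pos: [0.5282, 0.0625, 0.0897]
tcp_rot: [[-0.962, -0.273, -0.003], [-0.273, 0.962, 0.0], [0.003, 0.001, -1.0]]
force: [0.5, 0.2, 0.3]
gripper_width: 0.0001
finger_force: 0.0
```

```bash
python3 - <<'E'
from h import *
from cell import arm
go([.529,.0635,.062])
c=arm.read_camera("scene");cv2.imwrite("pics/s1.png",cv2.resize(c["pixels"][130:280,160:360],None,fx=4,fy=4)[:,:,::-1])
E
```

```text
t 2.6 pos [0.5282 0.0625 0.0897] frac [-0.007  0.005  0.184] f [0.5 0.2 0.3]
```

View pics/s1.png

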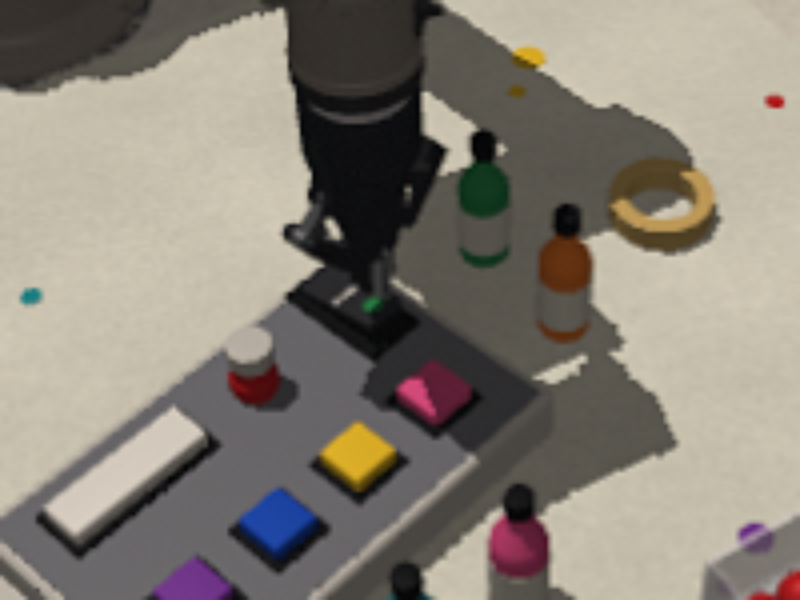

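The shut fingertips stand just above the green dot at (375,300) in this crop, and nothing else is near them. Next I push down.

Call:
jog_arm([
  [[0,0,0.05],[0,0,0],0],
  [[0,0,0.1],[0,0,0],0],
  [[0,0,0.14],[0,0,0],0],
  [[0,0,0.17],[0,0,0],0],
  [[0,0,0.19],[0,0,0],0],
  [[0,0,0.19],[0,0,0],0],
  [[0,0,0.19],[0,0,0],0],
])

```text
time_s: 3.23
eef_pos: [0.5287, 0.0618, 0.0617]
tcp_rot: [[-0.961, -0.275, -0.001], [-0.275, 0.961, 0.0], [0.001, 0.0, -1.0]]
force: [-0.0, -0.7, 0.6]
gripper_width: 0.0
finger_force: 0.1
```

Call:
jog_arm([
  [[0,0,0.01],[0,0,0],0],
  [[0,0,0.02],[0,0,0],0],
  [[0,0,0.02],[0,0,0],0],
  [[0,0,0.02],[0,0,0],0],
])

```text
time_s: 3.57
eef_pos: [0.5288, 0.0618, 0.0606]
tcp_rot: [[-0.961, -0.275, 0.001], [-0.275, 0.961, -0.0], [-0.001, -0.0, -1.0]]
force: [-4.1, -0.6, 16.7]
gripper_width: 0.0001
finger_force: 7.5
```

Call:
jog_arm([
  [[0,0,-0.2],[0,0,0],0],
  [[0,0,-0.45],[0,0,0],0],
  [[0,0,-0.45],[0,0,0],0],
  [[0,0,-0.45],[0,0,0],0],
])

```text
time_s: 3.9
eef_pos: [0.53, 0.0618, 0.1283]
tcp_rot: [[-0.961, -0.275, 0.004], [-0.275, 0.961, -0.0], [-0.004, -0.001, -1.0]]
force: [-0.9, 0.7, -1.3]
gripper_width: 0.0001
finger_force: 0.0
```

```bash
python3 - <<'E'
from h import *
go([.6205,-.0029,.075])
E
```

```text
t 3.9 pos [0.53   0.0618 0.1283] frac [-0.46  -0.58   0.358] f [-0.9  0.7 -1.3]
```

Call:
jog_arm([
  [[-0.2,-0.25,0],[0,0,0],0],
  [[-0.4,-0.5,0],[0,0,0],0],
  [[-0.46,-0.58,0],[0,0,0],0],
  [[-0.46,-0.58,0.15],[0,0,0],0],
  [[-0.46,-0.58,0.3],[0,0,0],0],
  [[-0.46,-0.58,0.36],[0,0,0],0],
  [[-0.46,-0.58,0.36],[0,0,0],0],
  [[-0.46,-0.58,0.36],[0,0,0],0],
])

```text
time_s: 4.57
eef_pos: [0.6185, -0.0025, 0.0716]
tcp_rot: [[-0.961, -0.275, -0.002], [-0.275, 0.961, 0.0], [0.002, 0.001, -1.0]]
force: [-0.5, 0.2, -0.3]
gripper_width: 0.0001
finger_force: 0.0
```

```bash
python3 - <<'E'
from h import *
from cell import arm
go([.6205,-.0029,.0535])
c=arm.read_camera("scene");cv2.imwrite("pics/s2.png",cv2.resize(c["pixels"][150:300,170:330],None,fx=4,fy=4)[:,:,::-1])
E
```

```text
t 4.5667 pos [ 0.6185 -0.0025  0.0716] frac [-0.012 -0.006  0.12 ] f [-0.5  0.2 -0.3]
```

View pics/s2.png

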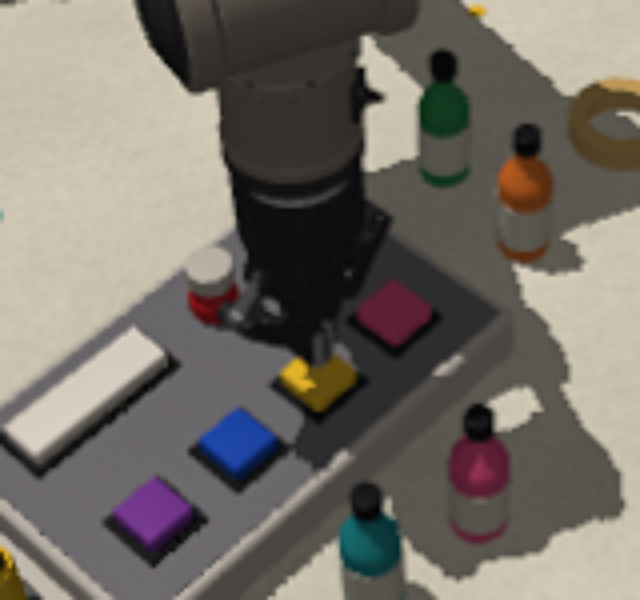

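The fingertips are over the yellow cap at (318,375), clear of the pink key and the bottles. The rocker reading (16.7 N on its stop at z 60.6 mm) means it's on.

Call:
jog_arm([
  [[-0.01,0,0.03],[0,0,0],0],
  [[-0.01,0,0.06],[0,0,0],0],
  [[-0.01,0,0.09],[0,0,0],0],
  [[-0.01,0,0.12],[0,0,0],0],
  [[-0.01,0,0.13],[0,0,0],0],
  [[-0.01,0,0.13],[0,0,0],0],
  [[-0.01,0,0.13],[0,0,0],0],
])

```text
time_s: 5.2
eef_pos: [0.621, -0.0023, 0.0531]
tcp_rot: [[-0.961, -0.275, 0.001], [-0.275, 0.961, 0.0], [-0.001, -0.0, -1.0]]
force: [1.7, 0.6, 2.7]
gripper_width: 0.0002
finger_force: 1.4
```

Call:
jog_arm([
  [[0,0,0.01],[0,0,0],0],
  [[0,0,0.02],[0,0,0],0],
  [[0,0,0.02],[0,0,0],0],
  [[0,0,0.02],[0,0,0],0],
])

```text
time_s: 5.53
eef_pos: [0.6211, -0.0023, 0.0529]
tcp_rot: [[-0.961, -0.275, 0.002], [-0.275, 0.961, -0.0], [-0.002, -0.001, -1.0]]
force: [-6.7, 1.1, 21.9]
gripper_width: -0.0002
finger_force: 10.7
```

Yellow is down on its stop (21.9 N at z 52.9 mm). Next is up and across to blue.

Call:
jog_arm([
  [[0,0,-0.15],[0,0,0],0],
  [[0,0,-0.3],[0,0,0],0],
  [[0,0,-0.3],[0,0,0],0],
  [[0,-0.2,-0.3],[0,0,0],0],
  [[0,-0.465,-0.3],[0,0,0],0],
  [[0,-0.465,-0.3],[0,0,0],0],
  [[0,-0.465,-0.15],[0,0,0],0],
  [[0,-0.465,-0.12],[0,0,0],0],
  [[0,-0.465,-0.12],[0,0,0],0],
])

```text
time_s: 6.28
eef_pos: [0.6378, -0.0691, 0.0652]
tcp_rot: [[-0.961, -0.275, -0.006], [-0.275, 0.962, 0.001], [0.005, 0.003, -1.0]]
force: [-0.4, 0.3, -0.5]
gripper_width: 0.0
finger_force: 0.0
```

```bash
python3 - <<'E'
from h import *
from cell import arm
go([.640,-.0698,.0535])
c=arm.read_camera("scene");cv2.imwrite("pics/s3.png",cv2.resize(c["pixels"][150:300,170:330],None,fx=4,fy=4)[:,:,::-1])
E
```

```text
t 6.2833 pos [ 0.6378 -0.0691  0.0652] frac [-0.013 -0.008  0.078] f [-0.4  0.3 -0.5]
```

View pics/s3.png

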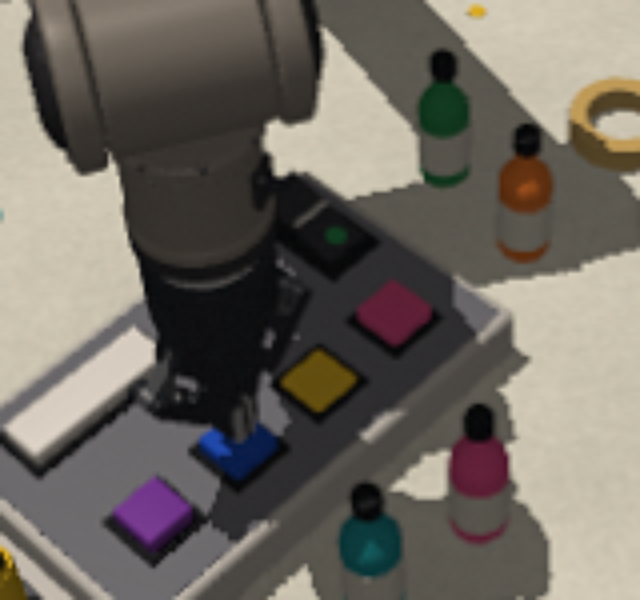

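The rocker (335,235) lies with its green-dot half down, the yellow cap (318,380) sits low, and pink is still up. The fingertips are over blue (240,435).

Call:
jog_arm([
  [[-0.01,0,0.03],[0,0,0],0],
  [[-0.01,0,0.06],[0,0,0],0],
  [[-0.01,0,0.08],[0,0,0],0],
  [[-0.01,0,0.1],[0,0,0],0],
  [[-0.01,0,0.11],[0,0,0],0],
  [[-0.01,0,0.11],[0,0,0],0],
  [[-0.01,0,0.11],[0,0,0],0],
])

```text
time_s: 6.92
eef_pos: [0.6422, -0.0687, 0.053]
tcp_rot: [[-0.961, -0.275, 0.003], [-0.275, 0.961, -0.0], [-0.003, -0.001, -1.0]]
force: [-0.1, 1.9, 9.4]
gripper_width: -0.0001
finger_force: 4.6
```

Call:
jog_arm([
  [[0,0,-0.2],[0,0,0],0],
  [[0,0,-0.45],[0,0,0],0],
  [[0,0,-0.45],[0,0,0],0],
  [[0.22,-0.09,-0.45],[0,0,0],0],
  [[0.45,-0.18,-0.45],[0,0,0],0],
  [[0.67,-0.27,-0.45],[0,0,0],0],
  [[0.67,-0.27,-0.45],[0,0,0],0],
  [[0.67,-0.27,-0.25],[0,0,0],0],
  [[0.67,-0.27,-0.12],[0,0,0],0],
  [[0.67,-0.27,-0.12],[0,0,0],0],
  [[0.67,-0.27,-0.12],[0,0,0],0],
])

```text
time_s: 7.83
eef_pos: [0.5552, -0.1353, 0.0686]
tcp_rot: [[-0.961, -0.275, -0.002], [-0.275, 0.961, 0.001], [0.002, 0.001, -1.0]]
force: [0.9, -1.1, 0.7]
gripper_width: -0.0001
finger_force: 0.0
```

```bash
python3 - <<'E'
from h import *
from cell import arm
go([.5558,-.1352,.0535])
c=arm.read_camera("scene");cv2.imwrite("pics/s4.png",cv2.resize(c["pixels"][150:300,130:330],None,fx=4,fy=4)[:,:,::-1])
E
```

```text
t 7.8333 pos [ 0.5552 -0.1353  0.0686] frac [-0.004 -0.     0.101] f [ 0.9 -1.1  0.7]
```

View pics/s4.png

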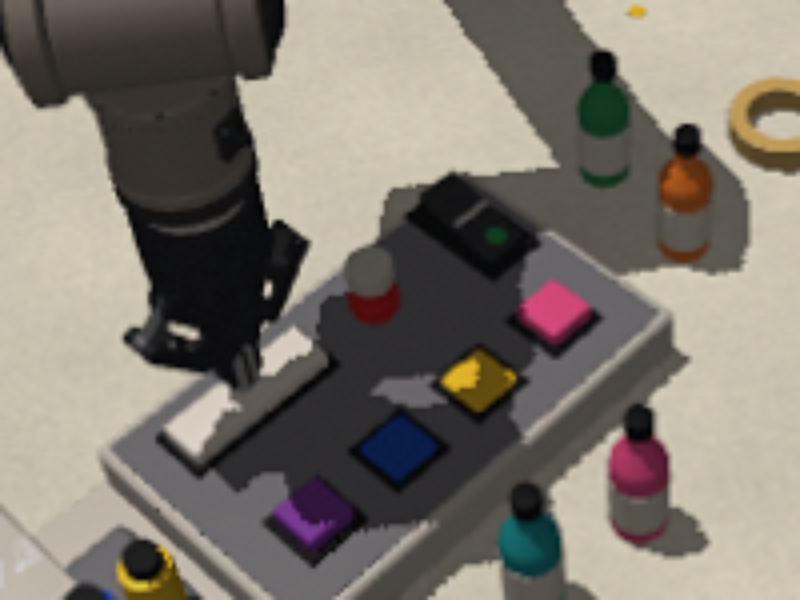

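Blue (400,445) and yellow (478,380) sit low, violet (315,515) and pink (555,310) are up, and the jar hasn't moved. The fingertips are over the middle of the start bar at (245,370).

Call:
jog_arm([
  [[0,0,0.03],[0,0,0],0],
  [[0,0,0.06],[0,0,0],0],
  [[0,0,0.08],[0,0,0],0],
  [[0,0,0.1],[0,0,0],0],
  [[0,0,0.12],[0,0,0],0],
  [[0,0,0.12],[0,0,0],0],
  [[0,0,0.12],[0,0,0],0],
  [[0,0,0.12],[0,0,0],0],
])

```text
time_s: 8.55
eef_pos: [0.5568, -0.1358, 0.053]
tcp_rot: [[-0.961, -0.275, 0.003], [-0.275, 0.961, -0.001], [-0.003, -0.002, -1.0]]
force: [-1.3, 2.0, 12.3]
gripper_width: -0.0002
finger_force: 6.1
```

Call:
jog_arm([
  [[0,0,-0.2],[0,0,0],0],
  [[0,0,-0.4],[0,0,0],0],
  [[0,0,-0.6],[0,0,0],0],
  [[0,0,-0.8],[0,0,0],0],
  [[0,0,-1],[0,0,0],0],
  [[0.4,0,-1],[0,0,0],0],
  [[0.6,0,-1],[0,0,0],0],
  [[0.6,0,-1],[0,0,0],0],
  [[0.6,0,-1],[0,0,0],0],
])

```text
time_s: 9.3
eef_pos: [0.4669, -0.1606, 0.2013]
tcp_rot: [[-0.962, -0.273, -0.001], [-0.273, 0.962, 0.001], [0.001, 0.001, -1.0]]
force: [1.0, -0.3, 0.6]
gripper_width: 0.0
finger_force: 0.0
```

```bash
python3 - <<'E'
import cv2
from cell import arm
c=arm.read_camera("scene");cv2.imwrite("pics/s5.png",cv2.resize(c["pixels"][150:300,130:330],None,fx=4,fy=4)[:,:,::-1])
E
```

```text
(no output)
```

View pics/s5.png

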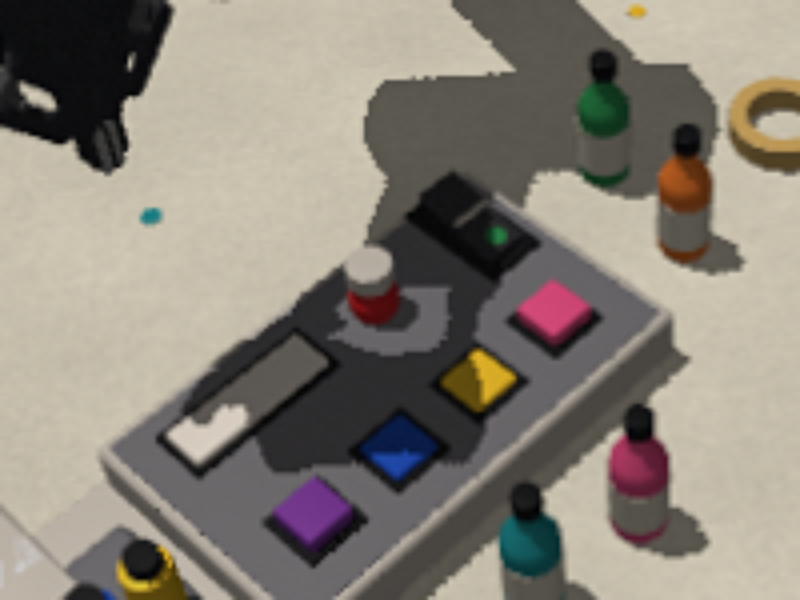

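The start bar, blue and yellow are all down and the rocker is on. Pink and violet are up, and everything else is standing where it was.

```bash
python3 -c "
from cell import arm
print(arm.hand_in())"
```

```text
the job is handed in; nothing more can be done
None
```

The job is handed in, but the hand-in returned no verdict: rocker on, then yellow, blue and the start bar pushed down in that order, and in the last picture pink and violet are up and the bottles, jar and tape in view are undisturbed (the filling bottle was out of that crop).

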